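# Lift the egg tray out of its box and hold it level

## Robot

A 6-joint arm with a two-finger parallel gripper is mounted at the origin on the work surface. World frame = base frame: x ahead of the robot, y to its left, z up, the work surface at z = 0. Lengths are in m, angles in rad, forces in N, time in s.
With the tool pointing down it reaches from about 0.275 to 0.825 m from the base axis. Payload 4.9 kg.
Tool frame: the origin (TCP) lies midway between the tips of the shut fingers; the grasp point (between the pads) lies 19 mm behind it (bot.grip_depth is the distance from the TCP to the grasp point, in m); z points along the fingers, y is the line along which they close (so a half turn about z gives the same grasp; the last joint's range is limited). The gripper opens to 85 mm and grips with 20 to 120 N. Pads are 22 mm wide; open, the fingers measure 114 mm over their backs; the gripper's body (76 mm by 85 mm) begins 54 mm behind the grasp point. The pads swing forward as they close: fully open they stand 13 mm farther back than shut.
Start: joints at [-1.374, 0.326, -0.193, 1.052, 0, 1.437], TCP at [0.179, -0.52, 0.231] pointing down, gripper open.
Joint ranges: [-2.65, 2.65], [-0.97, 1.79], [-1.3, 1.35], [-1.93, 2.1], [-1.47, 1.37], [-3.14, 3.14]. Speed limits (rad/s): [2.57, 2.57, 3.14, 3.14, 3.14, 3.14].

## Interface

Orientations are given as a unit quaternion [w, x, y, z].
In Python, from cell import bot gives the robot as it stands. Calls block until the motion is done:
- bot.move_pose(position, orientation): joint-space move of the TCP to a pose.
- bot.move_linear(position, speed=0.15, rotation=None, until_force=None): straight line of the TCP; rotation=None keeps the orientation; speed is the mean speed in m/s. With until_force (N) it stops when the force on the tool has changed by that much, and returns True; else False.
- bot.goto_joints(angles): joint-space move.
- bot.set_gripper(opening, grasp_force=None): opening from 0.0 (shut) to 1.0 (fully open); grasp_force is the grip in N (None keeps the last); returns when the fingers have stopped.
- bot.wait(seconds).
- bot.solve_ik(position, orientation): joint angles nearest the present ones, or None.
- bot.camera(name): name is "scene" or "top" or "wrist"; returns the picture (480x640x3 uint8, red, green, blue); there is no depth.
- bot.calibration(name): a dict with "mtx" (3x3 intrinsics, pixels), "extrinsics" (4x4, takes a point from world to camera coordinates); the wrist camera has in their place "hand_eye" (4x4, takes a point from camera to tool coordinates, whose origin is the TCP and whose axes are the flange's). Camera axes: x right, y down, z forward; pixel columns grow to the right and rows downward; lengths in m; the calibration is good to about 2 mm. A picture is of the moment at which its call begins: read the wrist's pose just before it. calibration takes no time and is no camera call.
A pose or a line that the arm cannot do raises bot.PlanningError and nothing moves.
- bot.close_job(): hands the job in; it is judged then, once.
Trained networks look in the newest picture that a camera, given by its name, has taken for a name from the list of things; names that differ only in an ending like _2 or _b are one class to them, and where a whole thing is asked for, a point or a joint stands for the part that bears it (a point fixed in the world has none). Each returns a list of dicts, best first, with "confidence" (0 to 1); they miss things now and then, are a little off and sometimes report something else, mostly with a low value. They report only what shows in the picture. A call takes as long as a camera call.
- bot.search_frame(camera, thing): "bbox" ([left, top, width, height] in pixels, round what is visible of it).
Readings, each from a call of its own:
- bot.read_clock(): time.
- bot.read_joint_positions(): joint angles.
- bot.read_joint_vel(): joint speeds.
- bot.read_joint_efforts(): joint torques, N m.
- bot.read_position(): TCP position.
- bot.read_tool_rot(): TCP orientation.
- bot.read_ft_force(): force on the tool from outside, world axes, zero at the start.
- bot.read_moment(): the same for the moment, N m.
- bot.read_gripper_width(): opening from 0.0 (shut) to 1.0 (fully open).
- bot.read_finger_force(): force on a finger pad.
Only numpy, scipy, OpenCV 4.12 (cv2) and the standard library are available. Lean on these libraries where they do the work, as an engineer would, in place of code of your own. Each camera call takes 0.05 s, during which the arm holds its last target. There are 200 camera calls.

## Task

I want to wipe out the egg box: swing its glass lid gently up and back until it rests on its stop, then lift the tray of eggs out and hold it over the open box, level and still, its underside at least 8 cm above the rim, with every egg still in its cup. Keep it there for a few seconds and finish while still holding it: do not set it down or let go. Keep the tray level all the way, do not squeeze the eggs, and leave the jar, the mill and the bowl that stand round the box where they are.

Things in the scene. Friction and masses are not known exactly. Their poses are not given: they have to be found in the camera images.
- egg_box: white steel box for eggs, open-topped under its lid, fixed to the counter. Outside 134 mm deep (its x), 228 mm long (its y), 108 mm high to the rim; walls and floor 4 mm. Origin: centre of its underside, on the counter. Its x axis points from the front (the lid's bar) to the hinge side, which is the far side from the robot.
- lid (a joint): angle of the glazed lid (clear pane in a flat steel frame, 136 x 226 x 8 mm, 0.35 kg), rad: 0 = shut and level, growing as its front swings up and back; at 1.75 (10 degrees past upright) it rests on its stop. Stiff friction hinge (0.42 N m: 2 to 4 N at the bar): the lid stays at any angle it is left at. It begins shut or up to 0.35 rad ajar.
- lid_hinge (a point): middle of the lid's hinge axis, which runs along the box's y axis: 70 mm from the box's origin along the box's +x, at height 112 mm. Its axes are the box's.
- lid_bar (a point): middle of the lid's grip: a round steel bar 10 mm thick, 100 mm long, parallel to the hinge and 175 mm from it, on two end legs, 37 mm off the lid's front edge: fingers can straddle it from above at every lid angle. With the lid at angle a it lies at the hinge plus 175 mm x (-cos a along box x, sin a up): height 113 mm shut, 284 mm at the stop. Its y axis runs along the bar.
- egg_tray: loose wooden egg tray, 118 mm (x) by 212 mm (y), 20 mm high, two rows of four round cups (at x = +-30, y = +-30 and +-80 mm), 0.32 kg empty, about 0.67 kg with its six eggs. Origin: centre of its underside, 4 mm above the counter when standing on the box's floor; its axes lie along the box's, about 4 mm play all round.
- tray_grip (a point): centre of the tray's handle: a flat-sided wooden bar 64 mm long (tray x), 16 mm wide (tray y), 14 mm high on a wire arch, 92 mm straight above the tray's origin, between the second and third pair of cups; wire posts at x = +-42 mm. Axes as the tray's. The egg tops lie about 31 mm below this point, to either side in y.
- egg1: hen's egg, 43 mm thick and 57 mm long, about 58 g, standing point down in the cup at x = -30, y = -80 mm of the tray; origin at its lower tip, about 4 mm above the tray's underside while it sits in the cup. The two cups at y = +80 mm are empty.
- egg2: hen's egg, 43 mm thick and 57 mm long, about 58 g, standing point down in the cup at x = +30, y = -80 mm of the tray; origin at its lower tip, about 4 mm above the tray's underside while it sits in the cup. The two cups at y = +80 mm are empty.
- egg3: hen's egg, 43 mm thick and 57 mm long, about 58 g, standing point down in the cup at x = -30, y = -30 mm of the tray; origin at its lower tip, about 4 mm above the tray's underside while it sits in the cup. The two cups at y = +80 mm are empty.
- egg4: hen's egg, 43 mm thick and 57 mm long, about 58 g, standing point down in the cup at x = +30, y = -30 mm of the tray; origin at its lower tip, about 4 mm above the tray's underside while it sits in the cup. The two cups at y = +80 mm are empty.
- egg5: hen's egg, 43 mm thick and 57 mm long, about 58 g, standing point down in the cup at x = -30, y = +30 mm of the tray; origin at its lower tip, about 4 mm above the tray's underside while it sits in the cup. The two cups at y = +80 mm are empty.
- egg6: hen's egg, 43 mm thick and 57 mm long, about 58 g, standing point down in the cup at x = +30, y = +30 mm of the tray; origin at its lower tip, about 4 mm above the tray's underside while it sits in the cup. The two cups at y = +80 mm are empty.
- jar: bystander: clip-top glass storage jar of oats, 92 mm across, 145 mm tall, beside one end of the box; origin at the centre of its base
- mill: bystander: turned pale-blue pepper mill, 56 mm across, 180 mm tall, beside the other end of the box; origin at the centre of its base
- bowl: bystander: small dark-blue bowl, 104 mm across, 50 mm high, behind the box; origin at the centre of its base

How it is judged:
By the outcome, as a careful person would: the job done as asked, in the order asked, and still so for the second after the job is handed in, while the arm keeps its last pose, push and grip.
It also fails if it takes over 69 s, if anything falls off the work surface, if the arm or the gripper's body presses on something with over 40 N, if the wrist force passes 120 N, or if a joint passes its speed limit or range.

## Working session

There is one attempt and no reset: what is moved stays moved. The work goes in short steps, each a Python script; the robot and the scene stay as the last script left them, time stands still between calls to the robot, and variables do not carry over. Pictures are saved under pics/ and viewed, at most 10 in all, crops included, and the job is handed in when it is done.

```bash
mkdir -p pics; ls
python3 - <<'E'
from cell import bot
import cv2,numpy as np
ims=[]
for c in("scene","top"):
    im=bot.camera(c); cv2.imwrite(f"pics/{c}0.png",im[:,:,::-1])
    k=bot.calibration(c); print(c,k["mtx"].round(1).tolist(),np.array(k["extrinsics"]).round(4).tolist())
    for t in("egg_box","lid_bar","egg_tray","jar","mill","bowl","tray_grip"):
        print(t,[(np.round(d["bbox"]).tolist(),round(d["confidence"],2)) for d in bot.search_frame(c,t)[:2]])
print(bot.calibration("wrist"), bot.read_clock())
E
```

```text
pics
scene [[526.3, 0.0, 321.4], [0.0, 526.3, 238.9], [0.0, 0.0, 1.0]] [[0.8708, -0.4916, -0.0116, -0.5263], [-0.3787, -0.6553, -0.6536, 0.3288], [0.3137, 0.5735, -0.7568, 0.8571], [0.0, 0.0, 0.0, 1.0]]
egg_box [([206.0, 158.0, 122.0, 128.0], 0.94)]
lid_bar [([205.0, 160.0, 124.0, 73.0], 0.8)]
egg_tray [([234.0, 208.0, 57.0, 40.0], 0.57), ([206.0, 158.0, 123.0, 130.0], 0.26)]
jar [([175.0, 124.0, 48.0, 73.0], 0.66), ([206.0, 159.0, 124.0, 80.0], 0.21)]
mill [([342.0, 244.0, 35.0, 77.0], 0.57)]
bowl [([327.0, 173.0, 48.0, 40.0], 0.66), ([174.0, 125.0, 48.0, 72.0], 0.65)]
tray_grip [([232.0, 208.0, 72.0, 39.0], 0.71)]
top [[545.3, 0.0, 317.1], [0.0, 545.3, 249.3], [0.0, 0.0, 1.0]] [[-0.0062, -0.9998, -0.0176, 0.0616], [-0.9947, 0.008, -0.1028, 0.6263], [0.103, 0.0169, -0.9945, 1.2318], [0.0, 0.0, 0.0, 1.0]]
egg_box [([211.0, 224.0, 113.0, 99.0], 0.84)]
lid_bar [([210.0, 226.0, 113.0, 97.0], 0.83)]
egg_tray [([209.0, 224.0, 114.0, 96.0], 0.4)]
jar [([133.0, 277.0, 56.0, 43.0], 0.62)]
mill [([361.0, 225.0, 25.0, 26.0], 0.94)]
bowl [([249.0, 166.0, 40.0, 40.0], 0.74), ([359.0, 226.0, 28.0, 27.0], 0.59)]
tray_grip []
{'mtx': array([[396.60289744,   0.        , 316.30086915],
       [  0.        , 396.60289744, 236.84816194],
       [  0.        ,   0.        ,   1.        ]]), 'hand_eye': array([[-4.18655575e-04, -9.53888241e-01, -3.00161703e-01,
         7.59260131e-02],
       [ 9.99999912e-01, -3.95223471e-04, -1.38780252e-04,
         4.69144829e-04],
       [ 1.37499003e-05, -3.00161735e-01,  9.53888323e-01,
        -1.41347409e-01],
       [ 0.00000000e+00,  0.00000000e+00,  0.00000000e+00,
         1.00000000e+00]])} 0.8
```

View pics/scene0.png

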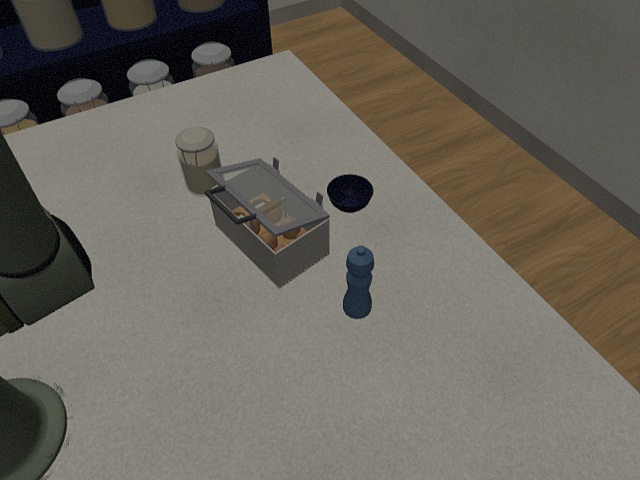

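View pics/top0.png

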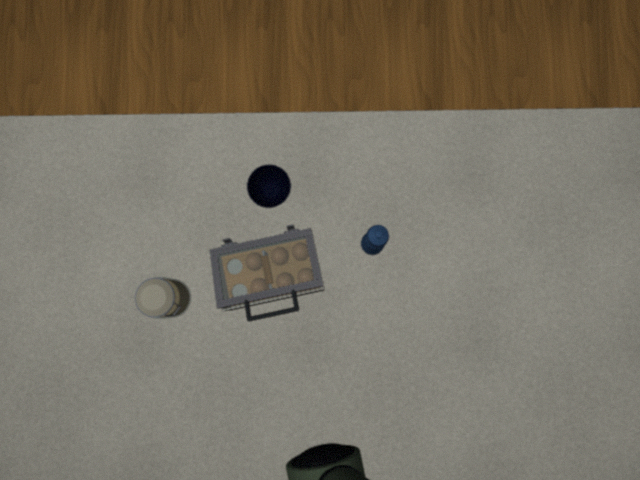

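The scene view shows the box at about (270,225), its lid ajar, with the jar at (198,160), the mill at (358,282) and the bowl at (350,193). In the top view the box is at (267,270), turned about 10°, with the bar at (272,308) and the empty cups on the left. I'll zoom in for exact points.

Run:
```python
import cv2
a=cv2.imread("pics/top0.png")[220:328,198:342]; cv2.imwrite("pics/topc.png",cv2.convertScaleAbs(cv2.resize(a,None,fx=5.5,fy=5.5,interpolation=cv2.INTER_CUBIC),alpha=1.6))
a=cv2.imread("pics/scene0.png")[150:292,195:345]; cv2.imwrite("pics/scenec.png",cv2.convertScaleAbs(cv2.resize(a,None,fx=4.2,fy=4.2,interpolation=cv2.INTER_CUBIC),alpha=1.6))
```

```text
(no output)
```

View pics/topc.png

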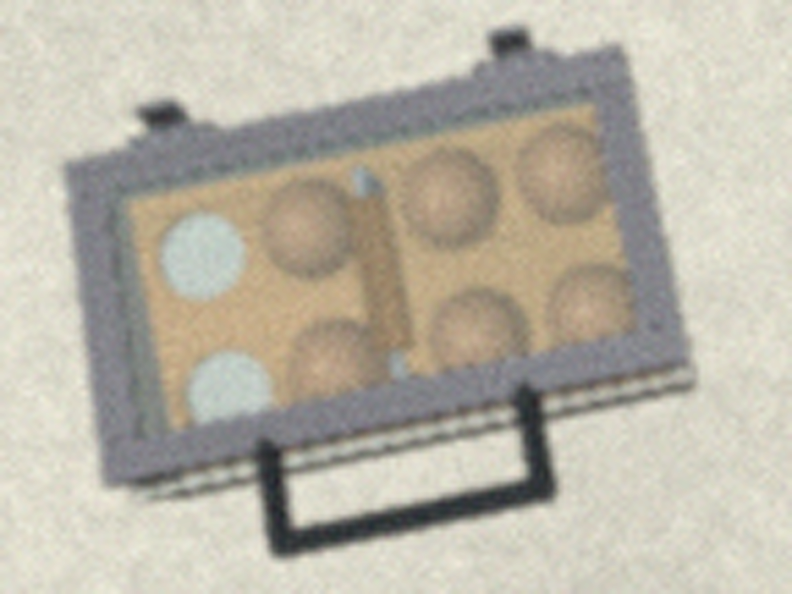

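View pics/scenec.png

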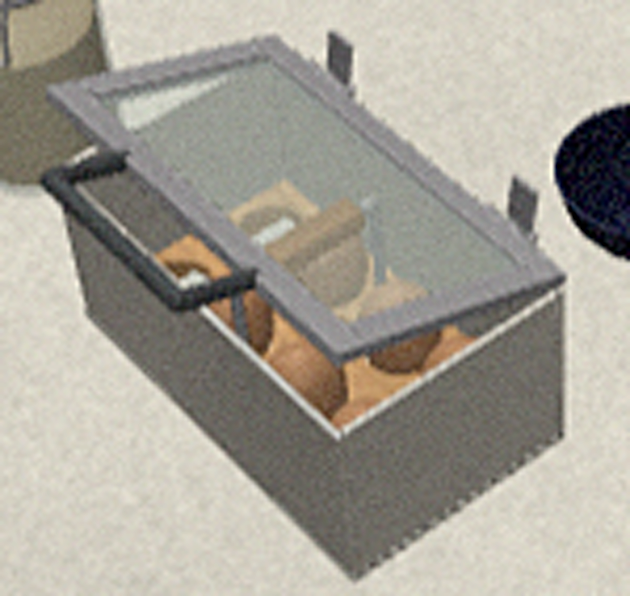

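The crops give clear box corners, lid corners, bar ends and handle. Top crop: bar (283,543)–(543,490), handle (385,272). Scene crop: near rim corner (342,437), with its foot at (357,578). I'll fit the model to these points.

```bash
cat > fit.py <<'E'
from cell import bot
import numpy as np
from scipy.optimize import least_squares
def proj(c,P):
    k=bot.calibration(c); q=np.c_[P,np.ones(len(P))]@np.array(k["extrinsics"]).T; q=q[:,:3]@k["mtx"].T; return q[:,:2]/q[:,2:]
# kind: b box, l lid (x dist from hinge, y, height over plane), t tray
T=[("l",(-.175,.045,0),283,543),("l",(-.175,-.045,0),543,490),("l",(-.002,.113,.004),67,165),("l",(-.002,-.113,.004),622,48),
("l",(-.138,-.113,.004),688,362),("l",(-.138,.113,.004),105,485),("t",(0,0,.096),385,272),("b",(-.067,-.114,.108),692,380)]
S=[("b",(-.067,-.114,.108),342,437),("b",(-.067,-.114,0),357,578),("b",(.067,-.114,.108),563,287),("b",(.067,-.114,0),563,437),("b",(-.067,.114,0),90,317),
("l",(-.175,.045,0),66,178),("l",(-.175,-.045,0),183,293),("l",(-.138,-.113,.004),342,352),("l",(-.138,.113,.004),50,90),("l",(-.002,.113,.004),275,37),("t",(0,0,.096),320,240)]
def world(k,p,v):
    x,y,w,a,tx,ty=v; p=np.array(p,float)
    if k=="l": p=np.array([.07+p[0]*np.cos(a)+p[2]*np.sin(a),p[1],.112-p[0]*np.sin(a)+p[2]*np.cos(a)])
    if k=="t": p=p+[tx,ty,0]
    c,s=np.cos(w),np.sin(w); return np.array([x+c*p[0]-s*p[1],y+s*p[0]+c*p[1],p[2]])
def res(v,raw=False):
    r=[]
    for cam,L,o,f in(("top",T,(198,220),5.5),("scene",S,(195,150),4.2)):
        uv=proj(cam,np.array([world(k,p,v) for k,p,_,_ in L])); m=np.array([[o[0]+(u+.5)/f-.5,o[1]+(w+.5)/f-.5] for _,_,u,w in L]); r.append(uv-m)
    return r if raw else np.r_[np.concatenate(r).ravel(), v[4]*250, v[5]*250]
if __name__=="__main__":
    s=least_squares(res,[.55,.15,.18,.25,0,0],loss="soft_l1")
    print(s.x.round(4).tolist()); [print(r.round(1).tolist()) for r in res(s.x,True)]
    print("bar",world("l",(-.175,0,0),s.x),"grip",world("t",(0,0,.096),s.x), bot.read_tool_rot(), bot.read_clock())
    np.save("v.npy",s.x)
E
python3 fit.py
```

```text
[0.5753, 0.1673, 0.2059, 0.3268, 0.0037, -0.0021]
[[1.6, -0.4], [-2.7, -0.0], [-1.5, -0.4], [-0.7, -1.1], [-0.3, -1.0], [-1.1, -0.2], [-0.4, -0.9], [0.3, 0.0]]
[[-0.4, 1.0], [0.2, 1.6], [1.3, 1.1], [1.3, 0.4], [-0.3, 0.6], [-1.4, 1.3], [-1.5, 0.1], [0.3, 0.1], [-0.4, -1.2], [0.2, -0.2], [-1.3, 1.4]]
bar [0.48161423 0.14774628 0.16818067] grip [0.57935683 0.16601638 0.096     ] [-1.45518574e-05  9.86354607e-01  1.64634715e-01  4.15982168e-06] 0.8
```

```bash
sed -i 's/,\.045,0)/,.0495,0)/; s/,-\.045,0)/,-.0495,0)/; ' fit.py; sed -i 's/\.045,0)/.0495,0)/g' fit.py; python3 fit.py
cat > h.py <<'E'
from cell import bot
import numpy as np, cv2
from scipy.spatial.transform import Rotation as R
from fit import world
v=np.load("v.npy"); w=v[2]
def quat(yaw): # tool down, tool x at this yaw
    x=np.array([np.cos(yaw),np.sin(yaw),0]); z=np.array([0,0,-1.]); q=R.from_matrix(np.c_[x,np.cross(z,x),z]).as_quat(); return q[[3,0,1,2]]
QL=quat(w+np.pi/2); QT=quat(w+np.pi)
bx=np.array([np.cos(w),np.sin(w),0])
def bar(a): return world("l",(-.175,0,0),np.r_[v[:3],a,v[4:]])
def wproj(P,pos,q): # world points into the wrist picture
    k=bot.calibration("wrist"); Rt=R.from_quat(np.array(q)[[1,2,3,0]]); t=(Rt.inv().apply(np.array(P)-pos))
    H=np.linalg.inv(k["hand_eye"]); c=t@H[:3,:3].T+H[:3,3]; p=c@k["mtx"].T; return p[:,:2]/p[:,2:]
def shot(name,P=()):
    pos,q=bot.read_position(),bot.read_tool_rot(); im=bot.camera("wrist")[:,:,::-1].copy()
    if len(P):
        for u in wproj(P,pos,q): cv2.drawMarker(im,tuple(int(round(i)) for i in u),(0,255,0),cv2.MARKER_CROSS,14,1)
    cv2.imwrite(f"pics/{name}.png",im); np.savez(f"{name}.npz",pos=pos,q=q)
E
python3 - <<'E'
from h import *
for a in np.linspace(v[3],1.76,6): print(bar(a).round(3), np.round(bot.solve_ik(bar(a)-[0,0,.014],QL),2))
g=world("t",(0,0,.096),v); print(np.round(bot.solve_ik(g-[0,0,.019],QT),2),np.round(bot.solve_ik(g+[0,0,.2],QT),2))
p=bot.read_position(); bot.move_linear(np.array(p)+[0,0,.1])
bot.move_pose(bar(v[3])+[0,0,.10],QL)
bot.set_gripper(24/85)
L=lambda x,y,z=0:world("l",(x,y,z),v)
shot("w1",[L(-.175,.05),L(-.175,0),L(-.175,-.05),L(-.138,.113,.004),L(-.138,-.113,.004),world("b",(-.067,-.114,.108),v)])
print(bot.read_position(),bot.read_clock(),bot.read_gripper_width(),bot.read_ft_force())
E
```

```text
[0.5752, 0.1672, 0.2059, 0.3263, 0.0038, -0.002]
[[-0.5, 0.2], [-0.5, -0.4], [-1.4, -0.4], [-0.6, -1.0], [-0.3, -0.9], [-1.0, -0.2], [-0.4, -0.9], [0.4, 0.1]]
[[-0.4, 1.1], [0.2, 1.7], [1.3, 1.1], [1.3, 0.5], [-0.3, 0.7], [-2.8, 0.2], [-0.1, 1.6], [0.3, 0.2], [-0.5, -1.2], [0.2, -0.2], [-1.3, 1.4]]
bar [0.48147771 0.14759988 0.16809429] grip [0.57934092 0.16599198 0.096     ] [-1.45518574e-05  9.86354607e-01  1.64634715e-01  4.15982168e-06] 0.8
[0.481 0.148 0.168] [ 0.15  0.31 -0.43  0.83  0.    1.52]
[0.504 0.152 0.213] [ 0.15  0.31 -0.31  0.96  0.    1.52]
[0.537 0.159 0.249] [ 0.16  0.34 -0.16  1.07  0.    1.52]
[0.58  0.168 0.274] [0.16 0.41 0.01 1.17 0.   1.52]
[0.627 0.178 0.286] [0.16 0.5  0.18 1.25 0.   1.53]
[0.676 0.188 0.284] [0.17 0.61 0.36 1.32 0.   1.53]
[ 0.16  0.56 -0.25  0.76  0.   -0.05] [ 0.16  0.4   0.08  1.25  0.   -0.05]
[0.48149368 0.14762992 0.26811837] 4.875 0.27899599089545396 [ 0.06042815 -1.0892515   0.20944891]
```

View pics/w1.png

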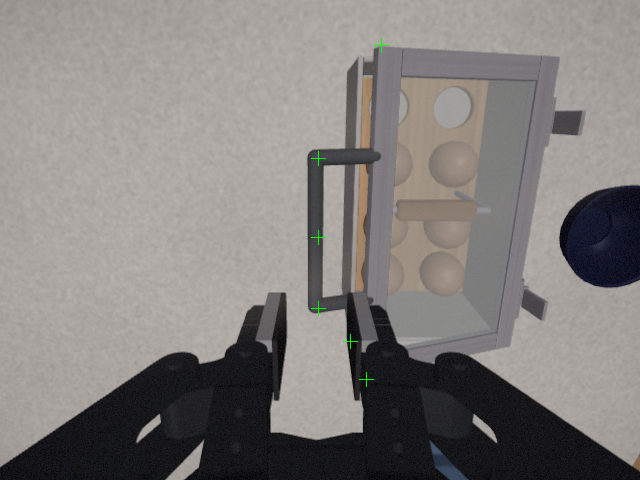

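The wrist view shows the bar at column ~316 against the predicted 318, about 1 mm off. The lid corner at (376,47) also matches. I'll descend and grip the bar.

Run:
```python
from h import *
b=bar(v[3])-.001*bx
print(bot.move_linear(b-[0,0,.016],speed=.06,until_force=6), bot.read_position(), bot.read_ft_force())
bot.set_gripper(0.0,25)
print(bot.read_gripper_width()*85,bot.read_finger_force(),bot.read_ft_force(),bot.read_position(),bot.read_clock())
```

```text
False [0.48071501 0.14744008 0.15236261] [ 0.61658446 -0.58309478  0.16531839]
8.83269335340383 24.845743775367737 [-0.20617485 -0.42614516  0.69280062] [0.48056652 0.14739291 0.1522768 ] 7.225
```

Run:
```python
from h import *
off=-.001*bx-np.array([0,0,.016])
for a in np.arange(v[3]+.08,1.70,.08):
    hit=bot.move_linear(bar(a)+off,speed=.07,until_force=12)
    f=np.array(bot.read_ft_force()); print(round(a,2),hit,f.round(1),round(bot.read_finger_force(),1))
    if hit: break
print(bot.read_position()-off-bar(a),bot.read_clock())
```

```text
0.41 False [-0.8 -0.8  0.4] 24.9
0.49 False [-4.6 -1.   3.2] 25.1
0.57 False [-7.1 -2.2  4.3] 25.2
0.65 False [-8.1 -3.4  7.9] 25.3
0.73 False [-10.5  -3.3   9.7] 25.4
0.81 False [-11.8  -3.6  13.3] 25.5
0.89 False [-14.3  -4.   14.8] 25.6
0.97 False [-13.8  -4.2  16.9] 25.8
1.05 False [-11.3  -4.2  18.2] 26.0
1.13 False [-8.1 -3.2 14.6] 26.1
1.21 False [-5.5 -3.1 14. ] 26.1
1.29 False [-3.2 -2.2  9.8] 26.1
1.37 False [-2.1 -1.7  7.4] 26.0
1.45 False [-0.6 -1.8  6.6] 26.0
1.53 False [ 0.7 -1.7  5.7] 26.1
1.61 False [ 2.6 -1.7  5.2] 26.3
1.69 False [ 2.1 -2.3  3.7] 26.5
[ 0.00196811 -0.00020842  0.00092535] 13.175
```

Run:
```python
from h import *
off=-.001*bx-np.array([0,0,.016])
for a in np.arange(1.71,1.83,.015):
    hit=bot.move_linear(bar(a)+off,speed=.03,until_force=5)
    f=np.array(bot.read_ft_force()); print(round(a,3),hit,f.round(1),round(f@bx,1),(np.array(bot.read_position())-off-bar(a)).round(4))
    if hit or f@bx<-7: break
print(bot.read_clock())
im=bot.camera("scene"); cv2.imwrite("pics/s2.png",cv2.resize(im[60:360,100:440,::-1],None,fx=2,fy=2))
```

```text
1.71 False [ 1.5 -3.6  5.1] 0.8 [ 0.0011 -0.0004  0.0009]
1.725 False [ 0.1 -3.4  7.3] -0.6 [ 0.0008 -0.0005  0.0009]
1.74 False [-0.9 -3.8  5.8] -1.7 [ 0.0008 -0.0005  0.0008]
1.755 False [-0.3 -2.6  6.1] -0.9 [ 0.0008 -0.0005  0.0007]
1.77 False [-8.6 -5.5 10.6] -9.6 [-0.0015 -0.001   0.0012]
14.4667
```

View pics/s2.png

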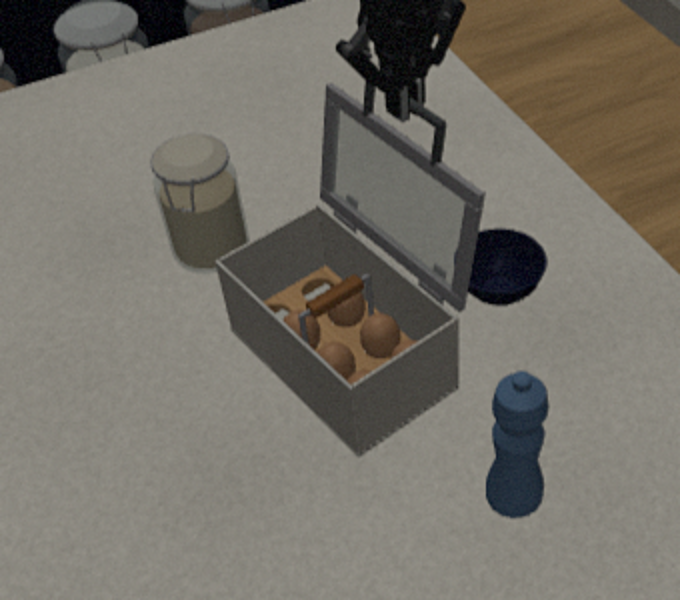

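The lid is fully back on its stop: contact force rose to 9.6 N there. The tray handle is visible at crop (338,295) and the bystanders are untouched. I'll release, retreat and look down at the handle.

Run:
```python
from h import *
bot.set_gripper(26/85)
p=np.array(bot.read_position()); print("free f",np.round(bot.read_ft_force(),1))
bot.move_linear(p+[0,0,.10],speed=.12)
g=world("t",(0,0,.096),v)
bot.move_linear([g[0]-.02,g[1],p[2]+.10],speed=.2)
bot.move_pose([g[0],g[1],.30],QT); bot.set_gripper(44/85)
bot.move_linear([g[0],g[1],.22],speed=.15)
t=lambda x,y,z:world("t",(x,y,z+.004),v)
shot("w2",[t(-.032,0,.099),t(0,0,.099),t(.032,0,.099),world("b",(-.067,-.114,.108),v),world("b",(-.067,.114,.108),v)])
print(bot.read_clock(),bot.read_position(),np.round(bot.read_ft_force(),1))
```

```text
free f [ 0.4 -0.2 -0.1]
19.0083 [0.58013051 0.16616097 0.22123099] [-1.  -0.4 -0. ]
```

View pics/w2.png

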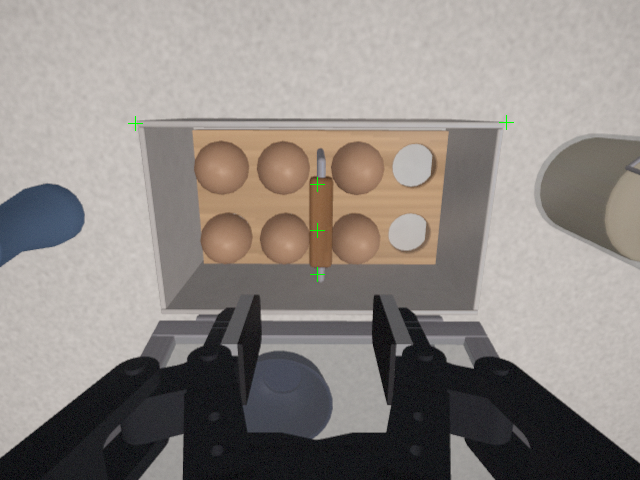

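The handle runs from (320,178) to (321,267), centred at about (320.5,223) where I predicted (317,231). That puts the tray about 2.5 mm further along +y and 5 mm further along −x, which is within its play. All six eggs are in their cups. I'll correct, descend and grip.

Run:
```python
from h import *
from scipy.optimize import least_squares
d=np.load("w2.npz")
s=least_squares(lambda p:(wproj(np.array([[p[0],p[1],.103]]),d["pos"],d["q"])-[320.5,223]).ravel(),v[:2])
g=np.r_[s.x,.096]; by=np.array([-bx[1],bx[0],0]); e=g-np.r_[v[:2],.096]; print(g,"offset in box",e@bx,e@by)
np.save("g.npy",g)
bot.move_linear([g[0],g[1],.16],speed=.1)
hit=bot.move_linear([g[0],g[1],.076],speed=.06,until_force=5); print(hit,bot.read_position(),np.round(bot.read_ft_force(),1))
if not hit:
    bot.set_gripper(22/85,30); f0=np.round(bot.read_ft_force(),1)
    bot.set_gripper(0,70)
    print(f0,bot.read_gripper_width()*85,bot.read_finger_force(),np.round(bot.read_ft_force(),1),bot.read_clock())
```

```text
[0.57376224 0.16710991 0.096     ] offset in box -0.001442177075648937 0.00023380838724030531
False [0.57409972 0.16717776 0.07643515] [-0.2  0.1  0.6]
[-0.8  0.8 -1.1] 15.330200472209704 69.03671622276306 [-1.7  0.9  2.8] 21.8667
```

Run:
```python
from h import *
p=np.array(bot.read_position()); f0=np.array(bot.read_ft_force())
for dz,s in((.01,.02),(.03,.03),(.09,.04),(.15,.05),(.215,.05)):
    bot.move_linear(p+[0,0,dz],speed=s); print(dz,np.round(bot.read_ft_force(),1),np.round(bot.read_moment(),2),round(bot.read_gripper_width()*85,2))
bot.wait(1.5)
print(bot.read_position()-p,bot.read_clock())
a=bot.camera("scene")[40:340,120:440,::-1]
shot("w3"); b=cv2.imread("pics/w3.png")
cv2.imwrite("pics/s3.png",np.hstack([cv2.resize(a,(426,400)),cv2.resize(b[:, 80:520],(367,400))]))
```

```text
0.01 [-0.1 -0.1 -6.1] [ 0.08 -0.02 -0.01] 14.45
0.03 [ 0.3 -0.  -6.3] [0.1  0.05 0.04] 14.57
0.09 [-0.3 -0.5 -6.8] [ 0.12  0.01 -0.02] 14.78
0.15 [ 0.2  0.9 -6.5] [0.15 0.01 0.1 ] 14.3
0.215 [-0.3 -0.1 -6.7] [0.07 0.04 0.07] 14.65
[2.94752442e-05 3.57467063e-06 2.15016070e-01] 29.3
```

View pics/s3.png

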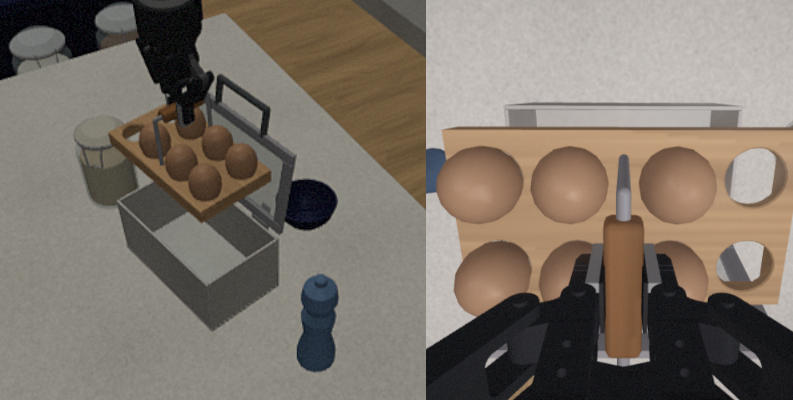

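The tray is lifted clear of the box with all six eggs in their cups and the bystanders untouched. I'll check the level numerically from tray corners (443,130), (787,127), (780,304) and cups (755,177), (745,263).

Run:
```python
from h import *
d=np.load("w3.npz"); k=bot.calibration("wrist")
O=np.array([(-.059,-.106,.02),(-.059,.106,.02),(.059,.106,.02),(-.03,.08,.02),(.03,.08,.02)])
I=np.array([(443,130),(787,127),(780,304),(755,177),(745,263)],float); I=np.c_[80+(I[:,0]-426)*440/367,I[:,1]*1.2]
from scipy.optimize import least_squares
t0=np.array(d["pos"])+[0,0,.019-.092]
def f(p,raw=False):
    M=R.from_euler("zxy",[p[0],p[1],p[2]]); return (wproj(M.apply(O)+p[3:],d["pos"],d["q"])-I).ravel()
s=least_squares(f,np.r_[w,0,0,t0]); print(np.degrees(s.x[:3]).round(2),s.x[3:].round(4),t0.round(4),s.fun.round(1))
prior=lambda p:np.r_[f(p),(p[3:]-t0)/.003]
s=least_squares(prior,np.r_[w,0,0,t0]); print(np.degrees(s.x[:3]).round(2),s.x[3:].round(4),s.fun.round(1))
c=bot.read_clock(); bot.wait(2); print(bot.read_clock(),bot.read_position(),np.round(bot.read_ft_force(),1))
```

```text
[ 12.23  -5.56 -11.68] [0.5788 0.169  0.2197] [0.5738 0.1674 0.2183] [-0.3 -0.3  3.1  3.3  0.7 -2.  -5.6 -2.3  2.3  1.3]
[ 12.22  -5.45 -11.6 ] [0.5787 0.1689 0.2196] [-0.3 -0.4  3.2  3.2  0.6 -2.  -5.6 -2.4  2.2  1.3  1.6  0.5  0.4]
31.4 [0.57382827 0.16739928 0.29129258] [-0.2 -0.4 -5.9]
```

Run:
```python
from h import *
b=cv2.imread("pics/w3.png"); cv2.imwrite("pics/w3b.png",cv2.convertScaleAbs(cv2.resize(b,(800,600),interpolation=cv2.INTER_CUBIC),alpha=1.3))
```

```text
(no output)
```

View pics/w3b.png

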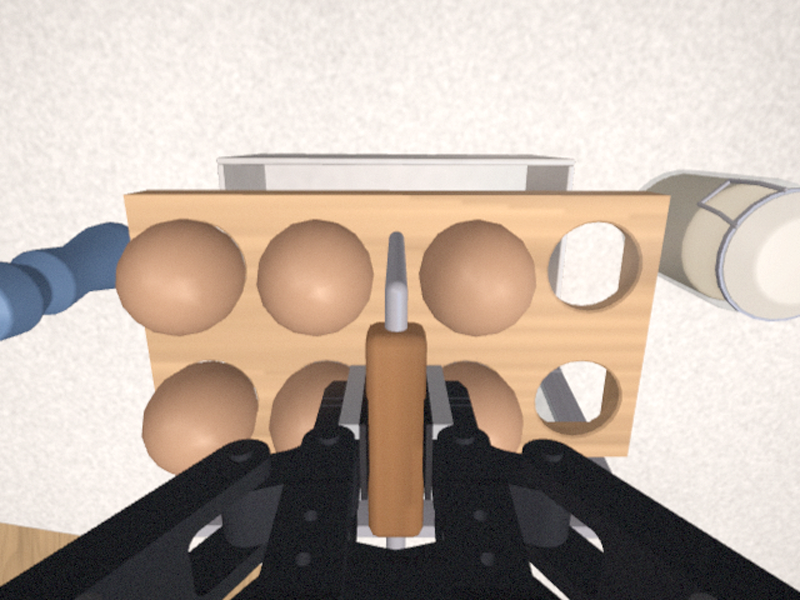

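Run:
```python
from h import *
from scipy.optimize import least_squares
d=np.load("w3.npz"); t0=np.array(d["pos"])+[0,0,.019-.092]
O=np.array([(-.059,-.106,.02),(-.059,.106,.02),(.059,.106,.02),(-.03,.08,.02),(.03,.08,.02)])
I=np.array([(126,195),(669,196),(628,457),(595,264),(578,397)])/1.25
f=lambda p:(wproj(R.from_euler("ZXY",p[:3]).apply(O)+p[3:],d["pos"],d["q"])-I).ravel()
for sig in (.02,.003):
    s=least_squares(lambda p:np.r_[f(p),(p[3:]-t0)/sig],np.r_[w,0,0,t0]); print(np.degrees(s.x[:3]).round(2),(s.x[3:]-t0).round(4),s.fun.round(1))
```

```text
[11.72 -0.44 -0.97] [ 0.0019  0.0009 -0.0013] [ 0.1 -0.6 -0.2 -1.3  0.3 -1.4 -0.6  2.   0.5  1.3  0.1  0.  -0.1]
[11.72 -0.44 -0.97] [ 0.0018  0.0008 -0.0013] [ 0.  -0.7 -0.2 -1.4  0.3 -1.4 -0.6  2.   0.5  1.4  0.6  0.3 -0.4]
```

The wide wrist view shows the tray's front corners at (126,195) and (669,196), with all six eggs in their cups. The fitted tilt is under 1°, and the underside is about 11 cm above the rim.

Run:
```python
from cell import bot
bot.wait(1.5); print(bot.read_clock(),bot.read_gripper_width()*85,bot.read_ft_force()); print(bot.close_job())
```

```text
32.9 14.806660577906255 [-0.15797458 -0.04802862 -6.92585576]
the job is handed in; nothing more can be done
None
```

The job is handed in: the lid is back on its stop, and the tray with all six eggs is held still over the open box, level to within about 1°, its underside about 11 cm above the rim, at 33 of the 69 s, with the jar, mill and bowl untouched.

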